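# Build up the sloping jig to its gauge mark over the sensing pin

### The job

Lay the thickest of the three aluminium plates flat on the sloping bed of the jig, lengthwise up the slope, centred on the bed and up against its lower ledge, so that it holds the sensing pin down, and let go of it. Then lay on it, in line and also against the ledge, the one plate that brings the top of the stack level with the gauge finger. Last, swing the keeper arm all the way across over the stack; leave the plate that is not needed on the bench and the glue bottle, the tape roll and the printed housing undisturbed.

Things in the scene. Friction and masses are not known exactly. Their poses are not given: they have to be found in the camera images.
- bed: fixed aluminium bed of the jig, 50 mm wide, open at the sides, sloping 30 degrees, low end towards the robot. Origin: middle of the seat on the bed surface, where the centre of the first plate's underside belongs, 85 mm above the bench. x up the slope, y across to the left, z square to the surface (leans 30 degrees from vertical towards the low end). Plates overhang it 5 mm each side.
- jig: the whole jig with its 175 x 100 x 12 mm base plate, fixed to the bench, in another place and yaw each time; origin on the bench below the middle of the seat, z up
- ledge (a point): top middle of the inner face of the lower ledge, a wall square to the bed, 38 mm high, at x = -55 mm of the bed; a plate touching it has its centre at x = 0 of the bed. Friction may or may not keep a released plate from sliding down to it.
- gauge_tip (a point): tip of the fixed gauge finger, a 4 mm thick blade on a small post at the upper right of the bed, pointing down the slope to 12 mm short of a plate that lies against the ledge; this point is on its top face, at x = 67, y = -19, z = 44 mm of the bed. The top of the finished stack is level with it, 44 mm above the bed surface.
- pin (a joint): travel of the sensing pin, m: 0 = up, 0.006 = flush with the bed, held down by a plate lying flat (0.007 end of travel). Round steel pin, 11 mm; spring 0.3 N at first, 1.1 N when flush: the thick plate's weight holds it down.
- pin_tip (a point): top of the sensing pin; when up it stands 6 mm out of the bed at x = -20, y = 0 mm of the bed
- keeper (a joint): angle of the keeper arm, rad: 0 = parked, pointing to the left of the bed (bed +y); 1.57 = end stop, pointing down the slope (bed -x) over the stack. Starts at 0 to 0.35, turns anticlockwise seen from above about the bed's z axis, stays where left (1.3 N at the knob moves it). Bar 18 mm wide, 48 to 56 mm above the bed surface: it passes 4 mm over the stack.
- keeper_pivot (a point): axis of the keeper arm, on top of the 20 mm round post at the upper end of the bed: x = 90, y = 0, z = 46 mm of the bed
- keeper_knob (a point): point on the axis of the black round upright knob (16 mm diameter, 38 mm tall, square to the bed) at the end of the keeper arm, 80 mm from the pivot; it lies 80 mm above the bed surface, 24 mm above the arm, 14 mm below the knob's upper end. The knob may turn in the fingers.
- thick_plate: thickest aluminium plate, 110 x 60 x 26 mm, about 0.46 kg, lying flat on the bench; origin at the centre of its underside, x along the 110 mm, y along the 60 mm, z up; looks the same turned half round. Aluminium like the two others and told apart from them only by its thickness; which plate lies where changes.
- medium_plate: middle aluminium plate, 110 x 60 x 18 mm, about 0.32 kg, lying flat on the bench; origin at the centre of its underside, x along the 110 mm, y along the 60 mm, z up; looks the same turned half round. Aluminium like the two others and told apart from them only by its thickness; which plate lies where changes.
- thin_plate: thinnest aluminium plate, 110 x 60 x 10 mm, about 0.18 kg, lying flat on the bench; origin at the centre of its underside, x along the 110 mm, y along the 60 mm, z up; looks the same turned half round. Aluminium like the two others and told apart from them only by its thickness; which plate lies where changes.
- glue: glue bottle standing behind the jig, 41 mm diameter, 112 mm tall, a bystander; origin at the centre of its foot
- tape: tape roll lying on the bench, 81 mm diameter, 24 mm high, a bystander; origin at the centre of its underside
- device_housing: dark printed housing lying at the right rear, 60 x 129 x 44 mm, a bystander; origin at the centre of its underside

How it is judged:
On the way, in this order (a step that is already met when the one before it is completed fails the run):
1. the thickest plate lies flat on the bed against the ledge, released, and holds the sensing pin down (x of thick_plate in the frame of bed between -0.006 and 0.01 m and y of thick_plate in the frame of bed between -0.01 and 0.01 m and z of thick_plate in the frame of bed between -0.003 and 0.003 m and angle between the x axis of thick_plate and the x axis of bed, either way round below 0.13 rad and angle between the z axis of thick_plate and the z axis of bed, either way round below 0.06 rad and value of joint pin above 0.0045 m and contact force between the fingers and thick_plate below 0.05 N), for 0.2 s.
2. the middle plate lies on it, released, top of the stack level with the gauge finger (all of step 1 and x of medium_plate in the frame of bed between -0.006 and 0.01 m and y of medium_plate in the frame of bed between -0.01 and 0.01 m and z of medium_plate in the frame of bed between 0.023 and 0.029 m and angle between the x axis of medium_plate and the x axis of bed, either way round below 0.13 rad and angle between the z axis of medium_plate and the z axis of bed, either way round below 0.06 rad and contact force between the fingers and medium_plate below 0.05 N), for 0.2 s.
3. the keeper arm has been swung across over the stack (x of thick_plate in the frame of bed between -0.006 and 0.01 m and y of thick_plate in the frame of bed between -0.01 and 0.01 m and z of thick_plate in the frame of bed between -0.003 and 0.003 m and angle between the x axis of each of thick_plate, medium_plate and the x axis of bed, either way round below 0.13 rad and angle between the z axis of each of thick_plate, medium_plate and the z axis of bed, either way round below 0.06 rad and value of joint pin above 0.0045 m and x of medium_plate in the frame of bed between -0.006 and 0.01 m and y of medium_plate in the frame of bed between -0.01 and 0.01 m and z of medium_plate in the frame of bed between 0.023 and 0.029 m and value of joint keeper above 1.4 rad), for 0.2 s.
At the end, for the whole second after the job is handed in: Thickest plate on the bed, middle plate on it: each in height within 3 mm, centred and against the ledge within 10 mm, straight within 7 degrees, flat within 3; pin down over 4.5 mm; keeper past 1.40 rad; thinnest plate flat on the bench; plates at rest (all of step 3 and height (world z) of thin_plate below 0.006 m and angle between thin_plate's own z axis and vertical below 0.1 rad and linear speed of each of thick_plate, medium_plate, thin_plate below 0.01 m/s); the robot touches nothing.
It fails at once if the glue bottle is tipped or moved by more than 4 cm (angle between glue's own z axis and vertical above 0.5 rad or distance of glue from where it was at the start of the episode above 0.04 m).
It fails at once if the tape roll or the printed housing is moved by more than 4 cm (distance of any of tape, device_housing from where it was at the start of the episode above 0.04 m).
It fails at once if the thinnest plate is laid on the jig (contact force between thin_plate and jig above 0.3 N).
It also fails if it takes over 64 s, if anything falls off the work surface, if the arm or the gripper's body presses on something with over 40 N, if the wrist force passes 120 N, or if a joint passes its speed limit or range.

### The arm

A 7-joint arm with a two-finger parallel gripper is mounted at the origin on a cart in front of the work surface, level with it; the furniture and walls round the work are solid. World frame = base frame: x ahead of the robot, y to its left, z up, the work surface at z = 0. Lengths are in m, angles in rad, forces in N, time in s.
With the tool pointing down it reaches from about 0.425 to 0.925 m from the base axis. Payload 6.8 kg.
Tool frame: the origin (TCP) lies between the finger pads; the fingertips stand finger_overhang ahead of it and the grasp point (between the pads) lies 6 mm ahead of it (finger_overhang is the distance from the TCP to the fingertips, in m); z points along the fingers, y is the line along which they close (so a half turn about z gives the same grasp; the last joint's range is limited). The gripper opens to 85 mm and grips with 20 to 120 N. Pads are 22 mm wide; open, the fingers measure 114 mm over their backs; the gripper's body (76 mm by 85 mm) begins 54 mm behind the grasp point. The pads swing forward as they close: fully open they stand 13 mm farther back than shut.
Start: joints at [1.019, 0.477, 0.022, 1.555, -0.011, 1.109, -0.083], TCP at [0.29, -0.61, 0.256] pointing down, gripper open.
Joint ranges: [-2.96, 2.96], [-0.34, 2.1], [-1.41, 1.46], [0.24, 2.44], [-1.37, 4.51], [0.17, 1.92], [-2.96, 2.96]. Speed limits (rad/s): [2.39, 2.39, 3.14, 3.14, 3.14, 3.14, 3.14].

### API

Orientations are given as a unit quaternion [w, x, y, z].
In Python, from station import * gives the robot as it stands.
- The arm moves only by the tool drive_tool, never from a script. Its argument "increments" is a list of rows, each an object of numbers: "claw": the finger opening in m, from 0 to 0.0854; "dx", "dy", "dz": the shift along the tool's x, y, z in m; "wx", "wy", "wz": the turn, a rotation vector about the tool's x, y, z in degrees. A call has 1 to 20 rows; each row shifts and turns the commanded pose from where the row before left it, along the tool's axes as they then stand; what a row does not reach is not made up. A row lasts 1/8 s, in which the tool goes at most 62.5 mm and 10.7 degrees, less where a joint would pass 70% of its speed; a pose out of reach is approached as far as the arm can. A call with a gripper value outside its range is refused whole. The fingers move at their own pace and stop on an object; "newtons" is the grip in N (left out, the last holds). Time passes only in rows, so rows that do not move let the fingers close. It gives the time, the measured TCP pose, the force, the opening and the grip force at its end, in the units of the state.
- get_obs(): the state, without advancing time (a new reading comes with each control period).
- read_camera(name): name is "scene" or "top" or "wrist"; returns (picture, depth): 420x560x3 uint8, red, green, blue; 420x560 float32, m along the optical axis (not along the pixel's ray), 0 where there is no reading.
- calibration(name): a dict with "intrinsics" (3x3 intrinsics, pixels), "R" (3x3) and "t" (3): a world point X has camera coordinates R X + t; the wrist camera has in their place "mount" (4x4, takes a point from camera to tool coordinates, whose origin is the TCP and whose axes are the flange's). Camera axes: x right, y down, z forward; pixel columns grow to the right and rows downward; lengths in m; the calibration is good to about 2 mm. A picture is of the moment at which its call begins: read the wrist's pose just before it. calibration takes no time and is no camera call.
- hand_in(): hands the job in; it is judged then, once.
The state is a dict: "t": time; "q": joint angles; "joint_vel": joint speeds; "joint_torque": joint torques, N m; "eef_pos": TCP position; "tool_rot": TCP orientation; "contact_force": force on the tool from outside, world axes, zero at the start; "torque": the same for the moment, N m; "gripper_width": opening from 0.0 (shut) to 1.0 (fully open); "grasp_force": force on a finger pad.
Only numpy, scipy, OpenCV 4.12 (cv2) and the standard library are available. Lean on these libraries where they do the work, as an engineer would, in place of code of your own. Each camera call takes 0.05 s, during which the arm holds its last target. There are 200 camera calls.

## Working session

There is one attempt and no reset: what is moved stays moved. The work goes in short steps, Python scripts to look and compute and a tool call to move; the robot and the scene stay as the last step left them, time stands still between calls to the robot, and variables do not carry over. Pictures are saved under pics/ and viewed, at most 13 in all, crops included, and the job is handed in when it is done.

Besides the shell and the picture viewer there is one more tool, called after "Call:" as name([rows], argument=value, ...), one row to a line, values as JSON. drive_tool: Moves the arm, as the interface text tells. Its arguments: {"type":"object","properties":{"increments":{"type":"array","items":{"type":"object","properties":{"claw":{"type":"number"},"dx":{"type":"number"},"dy":{"type":"number"},"dz":{"type":"number"},"wx":{"type":"number"},"wy":{"type":"number"},"wz":{"type":"number"}}}},"newtons":{"type":"number"}},"required":["increments"]}

```bash
mkdir -p pics; python3 - <<'E'
from station import *
import cv2,numpy as np
o=get_obs();print(o)
for n in("scene","top"):
    p,d=read_camera(n);cv2.imwrite(f"pics/{n}0.png",p[:,:,::-1]);np.savez(f"{n}0.npz",p=p,d=d,**{k:np.array(v) for k,v in calibration(n).items()})
    print(n,calibration(n))
print(calibration("wrist"))
E
```

```text
{'t': 0.0, 'q': array([ 1.01885326,  0.47779925,  0.02235875,  1.55643361, -0.01153747,
        1.10932467, -0.08313123]), 'joint_vel': array([ 0.00060981, -0.00037292, -0.00180543,  0.00184122, -0.00037472,
        0.00052903, -0.00160517]), 'joint_torque': array([ 1.23632843e-03, -5.96445072e+01,  1.60808645e+00, -2.81194943e+01,
        1.23282822e-02,  9.14891105e-03, -2.35823717e-05]), 'eef_pos': array([ 0.28960797, -0.60911047,  0.25533415]), 'tool_rot': array([-8.81927986e-04,  9.75480639e-01,  2.20083349e-01, -2.56361679e-04]), 'contact_force': array([-0.25282814,  0.02753534,  0.4335096 ]), 'torque': array([-0.02802015,  0.02467699, -0.0309184 ]), 'grasp_force': 0.0, 'gripper_width': 0.9997298629529943}
scene {'intrinsics': array([[438.44893714,   0.        , 277.81187582],
       [  0.        , 438.44893714, 208.78358494],
       [  0.        ,   0.        ,   1.        ]]), 'R': array([[-0.75427768, -0.65636785, -0.01569791],
       [-0.35757022,  0.43072632, -0.82862438],
       [ 0.55064391, -0.61939977, -0.55958485]]), 't': array([0.38952858, 0.36923339, 0.99629356])}
t
[... 197 characters left out ...]
, -0.99999566, -0.00161577],
       [-0.99031776,  0.00266404, -0.13879349],
       [ 0.13879719,  0.00125819, -0.99032003]]), 't': array([-0.05318249,  0.59245538,  1.65796681])}
{'intrinsics': array([[304.34240348,   0.        , 276.36764128],
       [  0.        , 304.34240348, 212.14519895],
       [  0.        ,   0.        ,   1.        ]]), 'mount': array([[ 1.48783604e-04, -9.51264842e-01, -3.08375060e-01,
         7.88332593e-02],
       [ 9.99999556e-01,  4.28564234e-04, -8.39544383e-04,
         3.48023884e-04],
       [ 9.30787576e-04, -3.08374799e-01,  9.51264483e-01,
        -1.17327019e-01],
       [ 0.00000000e+00,  0.00000000e+00,  0.00000000e+00,
         1.00000000e+00]])}
```

View pics/scene0.png

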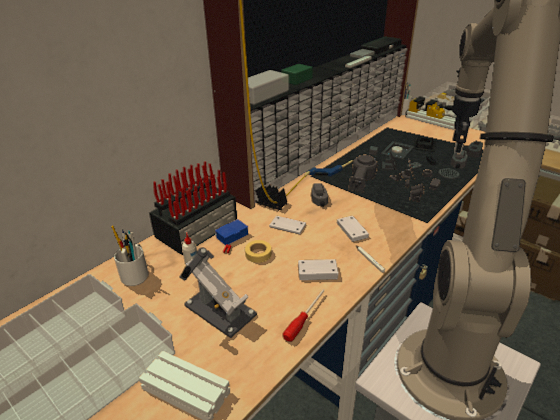

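View pics/top0.png

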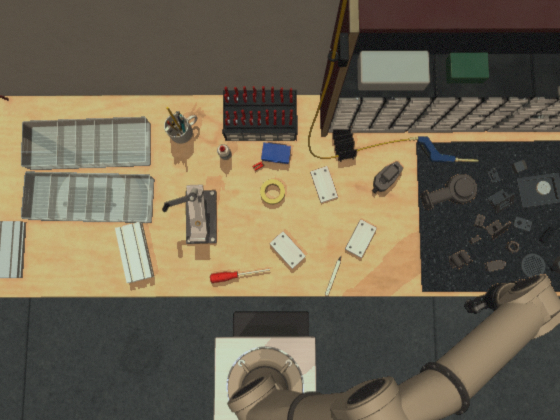

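The scene view shows three plates at (288,226), (352,229) and (318,270), with the jig at (220,300). In the top view the plates are at (324,184), (288,251) and (361,239). The jig is at (200,215) with its low end towards the robot and the keeper knob near (167,207).

```bash
cat > h.py <<'E'
import numpy as np,cv2
def cloud(f):
    z=np.load(f);K=z['intrinsics'];d=z['d'];v,u=np.mgrid[:420,:560]
    c=np.stack([(u-K[0,2])/K[0,0]*d,(v-K[1,2])/K[1,1]*d,d],-1)
    return z['p'],(c-z['t'])@z['R'],d   # R^T(c-t)
def ray(f,u,v,h):
    z=np.load(f);K=z['intrinsics'];R=z['R'];C=-R.T@z['t']
    r=R.T@np.array([(u-K[0,2])/K[0,0],(v-K[1,2])/K[1,1],1]);return C+r*(h-C[2])/r[2]
E
python3 - <<'E'
from h import *
p,P,d=cloud("top0.npz")
hsv=cv2.cvtColor(p,cv2.COLOR_RGB2HSV)
m=((hsv[...,1]<60)&(hsv[...,2]>120)).astype(np.uint8)
for(u,v) in[(324,184),(288,251),(361,239)]:
    # height from depth, relative to the bench around
    w=np.zeros_like(m);w[v-28:v+29,u-28:u+29]=m[v-28:v+29,u-28:u+29]
    w=cv2.morphologyEx(w,cv2.MORPH_CLOSE,np.ones((5,5)))
    cs,_=cv2.findContours(w,cv2.RETR_EXTERNAL,cv2.CHAIN_APPROX_NONE);c=max(cs,key=cv2.contourArea)
    f=np.zeros_like(m);cv2.drawContours(f,[c],-1,1,-1);e=cv2.erode(f,np.ones((7,7)))
    ring=cv2.dilate(f,np.ones((15,15)))-cv2.dilate(f,np.ones((7,7)))
    zt=np.median(P[e>0][:,2]);zb=np.median(P[ring>0][:,2])
    r=cv2.minAreaRect(c)
    B=np.array([ray("top0.npz",*q,zt)[:2] for q in cv2.boxPoints(r)])
    E=B[1]-B[0],B[2]-B[1];L=max(E,key=np.linalg.norm)
    print(zt,zb,'c',B.mean(0),'sides',[np.linalg.norm(x) for x in E],'ang',np.degrees(np.arctan2(L[1],L[0]))%180)
# jig: sloping bed normals
q=P[180:250,150:225];dd=d[180:250,150:225]
np.set_printoptions(precision=3,suppress=True,linewidth=200)
for v in range(185,246,4): print(v,[f"{P[v,u,0]:.3f},{P[v,u,1]:.3f},{P[v,u,2]:.3f}" for u in range(164,222,6)])
E
python3 -c "
import cv2
a=cv2.imread('pics/top0.png')[165:260,140:235];b=cv2.imread('pics/scene0.png')[225:345,170:270]
cv2.imwrite('pics/jig.png',cv2.hconcat([cv2.resize(a,(400,400),interpolation=2),cv2.resize(b,(400,400),interpolation=2)]))"
```

```text
0.010085163892290807 0.00010614876190667328 c [ 0.6422279  -0.19386784] sides [np.float64(0.05884342090497906), np.float64(0.10833370271011711)] ang 17.35626385957474
0.025805676564609664 -0.00015127044491286881 c [ 0.4265084  -0.07248523] sides [np.float64(0.05990968799830304), np.float64(0.10840965816452498)] ang 42.09170635687306
0.01811106123110857 -2.146601495962287e-05 c [ 0.46297168 -0.31032457] sides [np.float64(0.10948315098998442), np.float64(0.060081778233739384)] ang 151.38754893964185
185 ['0.642,0.334,0.001', '0.642,0.315,-0.004', '0.642,0.295,-0.000', '0.641,0.275,-0.000', '0.619,0.230,0.136', '0.619,0.212,0.134', '0.619,0.194,0.135', '0.642,0.196,-0.005', '0.642,0.176,-0.006', '0.641,0.155,0.000']
189 ['0.628,0.333,0.003', '0.628,0.313,0.004', '0.628,0.295,-0.002', '0.628,0.274,0.002', '0.607,0.230,0.135', '0.604,0.209,0.152', '0.607,0.194,0.129', '0.627,0.194,0.003', '0.629,0.176,-0.006', '0.626,0.154,0.009']
193 ['0.615,0.334,-0.002', '0.614,0.313,0.003', '0.615,0.294,0.000', '0.614,0.274,0.001', '0.596,0.232,0.121', '0.587,0.204,0.182', '0.592,0.191,0.151', '0.613,
[... 2181 characters left out ...]
', '0.481,0.171,0.012', '0.482,0.154,-0.006']
237 ['0.470,0.330,-0.004', '0.469,0.309,0.004', '0.469,0.290,0.004', '0.470,0.272,-0.008', '0.469,0.249,0.009', '0.464,0.218,0.081', '0.463,0.198,0.086', '0.468,0.190,0.017', '0.468,0.171,0.012', '0.469,0.153,0.000']
241 ['0.456,0.329,0.001', '0.456,0.309,0.004', '0.456,0.289,0.003', '0.456,0.270,0.001', '0.455,0.247,0.019', '0.455,0.228,0.016', '0.455,0.210,0.013', '0.455,0.190,0.010', '0.455,0.171,0.010', '0.456,0.152,0.004']
245 ['0.443,0.328,0.002', '0.443,0.310,-0.005', '0.443,0.290,-0.003', '0.443,0.270,-0.000', '0.443,0.251,-0.002', '0.443,0.231,0.000', '0.443,0.212,-0.003', '0.443,0.192,-0.005', '0.443,0.172,-0.003', '0.443,0.153,-0.004']
```

View pics/jig.png

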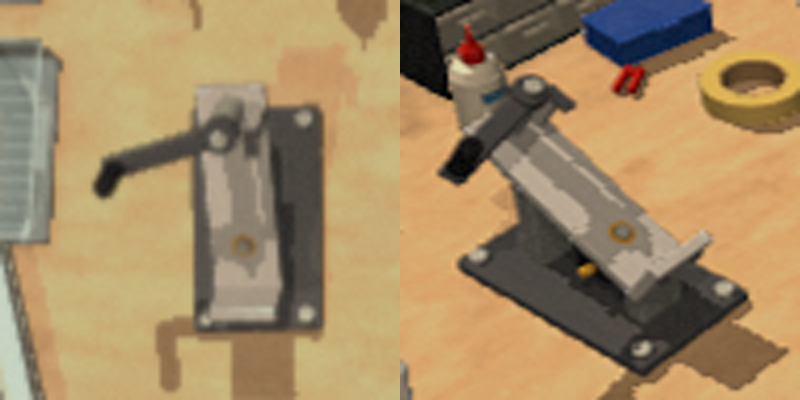

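The crops show the pin in its ring at top (197.7,223.2), the keeper pivot bolt at top (192,197.5), and the ledge along the bottom of the bed. The keeper is parked pointing left.

```bash
cat >> h.py <<'E'
from scipy.spatial.transform import Rotation as Rn
def pose(o): 
    w=o['tool_rot'];return Rn.from_quat([w[1],w[2],w[3],w[0]]),np.array(o['eef_pos'])
def delta(o,Rt,pt):
    R,p=pose(o);print('shift in present tool axes (mm)',(R.inv().apply(pt-p)*1e3).round(1),'turn (deg)',np.degrees((R.inv()*Rt).as_rotvec()).round(1),'shift in target axes',(Rt.inv().apply(pt-p)*1e3).round(1))
def down(yaw): c,s=np.cos(yaw),np.sin(yaw);return Rn.from_matrix(np.array([[c,s,0],[s,-c,0],[0,0,-1]]))
E
python3 - <<'E'
from h import *
from station import *
try: print('overhang',finger_overhang)
except Exception as e: print(e); import station; print(dir(station))
p,P,d=cloud("top0.npz")
s,c=.5,3**.5/2
pin=ray("top0.npz",197.7,223.2,.085-.02*s+.006*c); piv=ray("top0.npz",192,197.5,.085+.09*s+.058*c)
print('pin',pin,'piv',piv,'yaw pin-piv',np.degrees(np.arctan2(*(piv-pin)[1::-1])))
# bed plane: seed pixels
reg=P[205:236,185:210].reshape(-1,3);reg=reg[reg[:,2]>.045]
for _ in range(8):
    m=reg.mean(0);n=np.linalg.svd(reg-m)[2][2];n*=np.sign(n[2]);r=(reg-m)@n;reg=reg[abs(r)<max(.003,2*r.std())]
print(len(reg),'n',n,'tilt',np.degrees(np.arccos(n[2])),'yaw',np.degrees(np.arctan2(-n[1],-n[0])),'m',m)
for f in("top0.npz","scene0.npz"):
    p,P,d=cloud(f)
    # ledge top & bed side edges
    on=(abs((P-m)@n)<.006)&(P[...,0]>.46)&(P[...,0]<.60)&(P[...,1]>.15)&(P[...,1]<.28)
    q=P[on]
    for x in np.arange(.47,.58,.01):
        k=q[abs(q[:,0]-x)<.006]
        if len(k)>3: print(f[:3],round(x,3),len(k),k[:,1].min().round(4),k[:,1].max().round(4))
# base outline from top depth at z~12mm and dark
p,P,d=cloud("top0.npz")
g=((p.max(-1)<75)&(P[...,2]<.03)).astype(np.uint8);w=np.zeros_like(g);w[185:250,180:225]=g[185:250,180:225]
cs,_=cv2.findContours(w,0,1);cc=max(cs,key=cv2.contourArea);r=cv2.minAreaRect(cc);print('base',r,[ray("top0.npz",*b,.012)[:2].round(4) for b in cv2.boxPoints(r)])
E
```

```text
overhang 0.025
pin [0.5069872  0.20727735 0.08019615] piv [0.57411219 0.20955996 0.18022947] yaw pin-piv 1.9476090962979846
507 n [-0.14611353  0.97860194  0.14487606] tilt 81.66989797808543 yaw -81.5079899619415 m [0.5152681  0.20526848 0.09706207]
top 0.47 12 0.1955 0.208
top 0.48 14 0.1989 0.2098
top 0.49 16 0.2019 0.2119
top 0.5 16 0.2002 0.2123
top 0.51 16 0.2002 0.2129
top 0.52 16 0.2022 0.2127
top 0.53 15 0.2022 0.2144
top 0.54 16 0.204 0.215
top 0.55 16 0.2048 0.2165
top 0.56 16 0.2057 0.2165
top 0.57 27 0.2003 0.215
sce 0.47 18 0.2014 0.216
sce 0.48 35 0.2014 0.2174
sce 0.49 23 0.2003 0.2118
sce 0.5 28 0.2011 0.213
sce 0.51 28 0.2027 0.2221
sce 0.52 36 0.2023 0.2242
sce 0.53 40 0.2024 0.2244
sce 0.54 38 0.203 0.2274
sce 0.55 38 0.2037 0.2283
sce 0.56 40 0.1983 0.2301
sce 0.57 100 0.1983 0.2325
base ((206.67588806152344, 219.3124237060547), (13.315403938293457, 50.242557525634766), 14.349332809448242) [array([0.4521, 0.229 ]), array([0.6115, 0.1914]), array([0.6005, 0.1489]), array([0.4414, 0.187 ])]
```

Call:
drive_tool([
  {"wz":-8.4,"claw":0.0854},
  {"wz":-8.3},
  {"dx":0.033,"dy":-0.022,"dz":0.006},
  {"dx":0.033,"dy":-0.022,"dz":0.006},
  {"dx":0.033,"dy":-0.022,"dz":0.006},
  {"dx":0.033,"dy":-0.022,"dz":0.006},
  {"dx":0.033,"dy":-0.022,"dz":0.006},
  {"dx":0.033,"dy":-0.022,"dz":0.006},
  {"dx":0.033,"dy":-0.022,"dz":0.006},
  {"dx":0.033,"dy":-0.022,"dz":0.006},
  {"dx":0.033,"dy":-0.022,"dz":0.006},
  {"dx":0.033,"dy":-0.022,"dz":0.006},
  {"dx":0.033,"dy":-0.022,"dz":0.006},
  {"dx":0.033,"dy":-0.022,"dz":0.006},
  {"dx":0.033,"dy":-0.022,"dz":0.006},
  {"dx":0.033,"dy":-0.022,"dz":0.006},
  {},
])

```text
schema error: expected keys claw, dx, dy, dz, wx, wy, wz
```

Call:
drive_tool([
  {"dx":0,"dy":0,"dz":0,"wx":0,"wy":0,"wz":-8.4,"claw":0.0854},
  {"dx":0,"dy":0,"dz":0,"wx":0,"wy":0,"wz":-8.3,"claw":0.0854},
  {"dx":0.033,"dy":-0.022,"dz":0.006,"wx":0,"wy":0,"wz":0,"claw":0.0854},
  {"dx":0.033,"dy":-0.022,"dz":0.006,"wx":0,"wy":0,"wz":0,"claw":0.0854},
  {"dx":0.033,"dy":-0.022,"dz":0.006,"wx":0,"wy":0,"wz":0,"claw":0.0854},
  {"dx":0.033,"dy":-0.022,"dz":0.006,"wx":0,"wy":0,"wz":0,"claw":0.0854},
  {"dx":0.033,"dy":-0.022,"dz":0.006,"wx":0,"wy":0,"wz":0,"claw":0.0854},
  {"dx":0.033,"dy":-0.022,"dz":0.006,"wx":0,"wy":0,"wz":0,"claw":0.0854},
  {"dx":0.033,"dy":-0.022,"dz":0.006,"wx":0,"wy":0,"wz":0,"claw":0.0854},
  {"dx":0.033,"dy":-0.022,"dz":0.006,"wx":0,"wy":0,"wz":0,"claw":0.0854},
  {"dx":0.033,"dy":-0.022,"dz":0.006,"wx":0,"wy":0,"wz":0,"claw":0.0854},
  {"dx":0.033,"dy":-0.022,"dz":0.006,"wx":0,"wy":0,"wz":0,"claw":0.0854},
  {"dx":0.033,"dy":-0.022,"dz":0.006,"wx":0,"wy":0,"wz":0,"claw":0.0854},
  {"dx":0.033,"dy":-0.022,"dz":0.006,"wx":0,"wy":0,"wz":0,"claw":0.0854},
  {"dx":0.033,"dy":-0.022,"dz":0.006,"wx":0,"wy":0,"wz":0,"claw":0.0854},
  {"dx":0.033,"dy":-0.022,"dz":0.006,"wx":0,"wy":0,"wz":0,"claw":0.0854},
])

```text
t: 2.1
eef_pos: [0.4259, -0.0701, 0.172]
tool_rot: [-0.0, 0.933, 0.359, -0.0]
contact_force: [-0.3, 0.0, 0.5]
gripper_width: 0.999
grasp_force: 0.0
```

```bash
cat >> h.py <<'E'
def wrist(name):
    from station import get_obs,read_camera,calibration
    o=get_obs();p,d=read_camera('wrist');k=calibration('wrist');M=k['mount'];R,t=pose(o)
    Rc=R.as_matrix()@M[:3,:3];tc=R.apply(M[:3,3])+t
    np.savez(name+'.npz',p=p,d=d,intrinsics=k['intrinsics'],R=Rc.T,t=-Rc.T@tc);cv2.imwrite(f'pics/{name}.png',p[:,:,::-1]);return o
def plate(f,h,c):
    p,P,d=cloud(f);sel=(abs(P[...,2]-h)<.005)&(np.hypot(P[...,0]-c[0],P[...,1]-c[1])<.085)&(d>.05)&(np.ptp(p.astype(int),axis=2)<45)
    sel=cv2.morphologyEx(sel.astype(np.uint8),cv2.MORPH_OPEN,np.ones((3,3)))
    cs,_=cv2.findContours(sel,0,1);cc=max(cs,key=cv2.contourArea)[:,0]
    w=np.array([ray(f,u,v,h)[:2] for u,v in cc],np.float32)*1000
    r=cv2.minAreaRect(w);b=cv2.boxPoints(r);E=[b[1]-b[0],b[2]-b[1]];L=max(E,key=np.linalg.norm)
    a=np.degrees(np.arctan2(L[1],L[0]));return np.array(r[0])/1e3,r[1],a
E
python3 - <<'E'
from h import *
o=wrist('w1');c,s,a=plate('w1.npz',.026,(.4265,-.0725));print(c,s,a)
a=(a+90)%180-90
delta(o,down(np.radians(a)),[*c,.013-.006])
E
```

```text
[ 0.42762393 -0.07168845] (107.90717315673828, 59.28169631958008) 42.16281
shift in present tool axes (mm) [  0.3   2.4 165. ] turn (deg) [-0.  0. -0.] shift in target axes [  0.2   2.4 165. ]
```

View pics/w1.png

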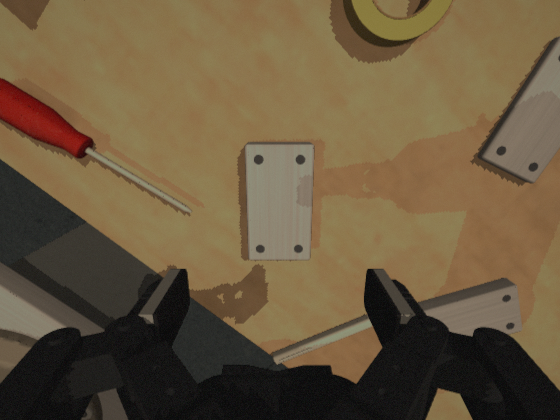

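The view shows the thick plate at (280,200), square to the fingers and about 2 mm off centre. I'm descending with that correction.

Call:
drive_tool([
  {"dx":0,"dy":0.0024,"dz":0.04,"wx":0,"wy":0,"wz":0,"claw":0.0854},
  {"dx":0,"dy":0,"dz":0.04,"wx":0,"wy":0,"wz":0,"claw":0.0854},
  {"dx":0,"dy":0,"dz":0.035,"wx":0,"wy":0,"wz":0,"claw":0.0854},
  {"dx":0,"dy":0,"dz":0.02,"wx":0,"wy":0,"wz":0,"claw":0.0854},
  {"dx":0,"dy":0,"dz":0.01,"wx":0,"wy":0,"wz":0,"claw":0.0854},
  {"dx":0,"dy":0,"dz":0,"wx":0,"wy":0,"wz":0,"claw":0.0854},
  {"dx":0,"dy":0,"dz":0,"wx":0,"wy":0,"wz":0,"claw":0.05},
  {"dx":0,"dy":0,"dz":0,"wx":0,"wy":0,"wz":0,"claw":0.05},
  {"dx":0,"dy":0,"dz":0,"wx":0,"wy":0,"wz":0,"claw":0.05},
  {"dx":0,"dy":0,"dz":0,"wx":0,"wy":0,"wz":0,"claw":0.05},
], newtons=90)

```text
t: 3.4
eef_pos: [0.4278, -0.0729, 0.0286]
tool_rot: [0.0, 0.933, 0.359, 0.0]
contact_force: [-2.1, 1.9, 12.1]
gripper_width: 0.679
grasp_force: 95.5
```

Call:
drive_tool([
  {"dx":0,"dy":0,"dz":-0.01,"wx":0,"wy":0,"wz":0,"claw":0.05},
  {"dx":0,"dy":0,"dz":-0.04,"wx":0,"wy":0,"wz":0,"claw":0.05},
  {"dx":0,"dy":0,"dz":-0.05,"wx":0,"wy":0,"wz":0,"claw":0.05},
  {"dx":0,"dy":0,"dz":-0.05,"wx":0,"wy":0,"wz":8.2,"claw":0.05},
  {"dx":0,"dy":0,"dz":-0.05,"wx":0,"wy":0,"wz":8.2,"claw":0.05},
  {"dx":0,"dy":0,"dz":-0.05,"wx":0,"wy":0,"wz":8.2,"claw":0.05},
  {"dx":0,"dy":0,"dz":-0.02,"wx":0,"wy":0,"wz":8.2,"claw":0.05},
  {"dx":0,"dy":0,"dz":0,"wx":0,"wy":0,"wz":8.3,"claw":0.05},
  {"dx":-0.004,"dy":-0.04,"dz":0,"wx":0,"wy":0,"wz":0,"claw":0.05},
  {"dx":-0.004,"dy":-0.04,"dz":0,"wx":0,"wy":0,"wz":0,"claw":0.05},
  {"dx":-0.004,"dy":-0.04,"dz":0,"wx":0,"wy":0,"wz":0,"claw":0.05},
  {"dx":-0.004,"dy":-0.04,"dz":0,"wx":0,"wy":0,"wz":0,"claw":0.05},
  {"dx":-0.004,"dy":-0.04,"dz":0,"wx":0,"wy":0,"wz":0,"claw":0.05},
  {"dx":-0.004,"dy":-0.04,"dz":0,"wx":0,"wy":0,"wz":0,"claw":0.05},
  {"dx":-0.004,"dy":-0.04,"dz":0,"wx":0,"wy":0,"wz":0,"claw":0.05},
  {"dx":0,"dy":0,"dz":0,"wx":0,"wy":0,"wz":0,"claw":0.05},
  {"dx":0,"dy":0,"dz":0,"wx":0,"wy":0,"wz":0,"claw":0.05},
])

```text
t: 5.52
eef_pos: [0.3939, 0.2054, 0.297]
tool_rot: [0.001, 1.0, 0.009, -0.0]
contact_force: [0.7, 0.8, -6.0]
gripper_width: 0.681
grasp_force: 99.7
```

```bash
python3 - <<'E'
from h import *
print(wrist('w2')['q'].round(2))
E
```

```text
[-0.04  0.09 -0.61  1.99  0.06  1.07 -2.23]
```

View pics/w2.png

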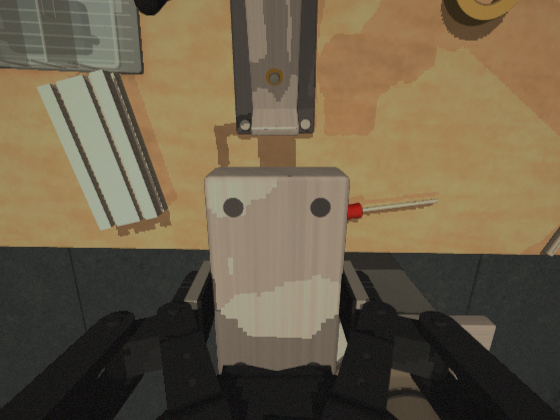

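The view shows the bed above the held plate, with the pin at (274.5,77), base edges near columns 233 and 315, and the ledge at row 130. I'm casting these as rays.

```bash
python3 - <<'E'
from h import *
f='w2.npz';p,P,d=cloud(f)
L=[];Rr=[];bl=[];br=[]
for v in range(10,112,6):
    dark=np.where(p[v,200:345].max(-1)<90)[0]+200
    L.append(ray(f,dark[0]-.5,v,.012)[:2]);Rr.append(ray(f,dark[-1]+.5,v,.012)[:2])
    print(v,dark[0],dark[-1],end=' | ')
print()
for n,e in(('L',L),('R',Rr)):
    e=np.array(e);k=np.polyfit(e[:,0],e[:,1],1);r=e[:,1]-np.polyval(k,e[:,0]);g=abs(r)<.002
    k=np.polyfit(e[g,0],e[g,1],1);print(n,np.degrees(np.arctan(k[0])),'y at .52',np.polyval(k,.52),g.sum())
hsv=cv2.cvtColor(p,cv2.COLOR_RGB2HSV);m=((hsv[...,1]>90)&(hsv[...,2]<190)).astype(np.uint8);w=np.zeros_like(m);w[62:92,258:292]=m[62:92,258:292]
ys,xs=np.nonzero(w);print('ring',len(xs),(xs.min()+xs.max())/2,(ys.min()+ys.max())/2,xs.mean(),ys.mean())
print('pin@tip',ray(f,274.5,77,.0802),'ring@bed',ray(f,(xs.min()+xs.max())/2,(ys.min()+ys.max())/2,.075))
# bed surface depth along the pin column, and bed edges by depth
Z=P[...,2]
for v in range(20,130,10):
    row=P[v,225:325];j=np.where((row[:,2]>.04))[0]
    print(v,'edges y',row[j[0],1].round(4),row[j[-1],1].round(4),'x,z at 255',P[v,255,[0,2]].round(4))
E
```

```text
10 231 316 | 16 231 316 | 22 231 316 | 28 231 316 | 34 232 316 | 40 232 316 | 46 233 315 | 52 233 315 | 58 233 315 | 64 234 315 | 70 234 315 | 76 234 315 | 82 234 315 | 88 235 314 | 94 235 314 | 100 235 314 | 106 236 314 | 
L 1.8325172776151277 y at .52 0.259076317803769 17
R 1.7854199462441487 y at .52 0.16006776638724393 17
ring 162 274.0 76.5 273.91975308641975 76.0925925925926
pin@tip [0.50759543 0.20885671 0.0802    ] ring@bed [0.50859492 0.2094106  0.075     ]
20 edges y 0.2352 0.1865 x,z at 255 [0.5522 0.1006]
30 edges y 0.2345 0.1858 x,z at 255 [0.5453 0.0965]
40 edges y 0.2342 0.1852 x,z at 255 [0.5379 0.0925]
50 edges y 0.2347 0.1856 x,z at 255 [0.5304 0.0874]
60 edges y 0.2342 0.1848 x,z at 255 [0.5223 0.083 ]
70 edges y 0.2337 0.1852 x,z at 255 [0.5139 0.0782]
80 edges y 0.2331 0.1845 x,z at 255 [0.5051 0.073 ]
90 edges y 0.2338 0.1849 x,z at 255 [0.4958 0.0685]
100 edges y 0.2332 0.1842 x,z at 255 [0.4861 0.0629]
110 edges y 0.2323 0.1847 x,z at 255 [0.4758 0.0593]
120 edges y 0.2322 0.1843 x,z at 255 [0.4656 0.0758]
```

```bash
cat >> h.py <<'E'
B=Rn.from_euler('ZY',[1.8,-30],degrees=True);O=np.array([.528,.2095,.085]);T=B*Rn.from_euler('x',180,degrees=True)
def bed(o):
    R,p=pose(o);print('TCP in bed (mm)',(B.inv().apply(p-O)*1e3).round(1),'rot err',np.degrees((R.inv()*T).as_rotvec()).round(2))
E
python3 - <<'E'
from h import *
from station import *
o=get_obs();print(B.as_matrix().round(3));bed(o);delta(o,T,O+B.apply([.004,0,.1286]))
E
```

```text
[[ 0.866 -0.031 -0.5  ]
 [ 0.027  1.    -0.016]
 [ 0.5    0.     0.866]]
TCP in bed (mm) [ -9.9  -0.3 250.5] rot err [ 0.29 30.04 -0.81]
shift in present tool axes (mm) [73.1 -1.5 98.6] turn (deg) [ 0.3 30.  -0.8] shift in target axes [ 13.9  -0.3 121.9]
```

Call:
drive_tool([
  {"dx":0,"dy":0,"dz":0,"wx":0,"wy":7.5,"wz":0,"claw":0.05},
  {"dx":0,"dy":0,"dz":0,"wx":0,"wy":7.5,"wz":0,"claw":0.05},
  {"dx":0,"dy":0,"dz":0,"wx":0,"wy":7.5,"wz":0,"claw":0.05},
  {"dx":0,"dy":0,"dz":0,"wx":0.3,"wy":7.5,"wz":-0.8,"claw":0.05},
  {"dx":0.0035,"dy":0,"dz":0.03,"wx":0,"wy":0,"wz":0,"claw":0.05},
  {"dx":0.0035,"dy":0,"dz":0.03,"wx":0,"wy":0,"wz":0,"claw":0.05},
  {"dx":0.0035,"dy":0,"dz":0.03,"wx":0,"wy":0,"wz":0,"claw":0.05},
  {"dx":0.0035,"dy":0,"dz":0.03,"wx":0,"wy":0,"wz":0,"claw":0.05},
  {"dx":0,"dy":0,"dz":0,"wx":0,"wy":0,"wz":0,"claw":0.05},
  {"dx":0,"dy":0,"dz":0,"wx":0,"wy":0,"wz":0,"claw":0.05},
])

```text
t: 6.82
eef_pos: [0.4438, 0.2057, 0.2318]
tool_rot: [-0.006, 0.967, 0.016, 0.255]
contact_force: [-0.5, 0.6, -5.7]
gripper_width: 0.678
grasp_force: 99.6
```

```bash
python3 - <<'E'
from h import *
from station import *
o=wrist('w3');bed(o);delta(o,T,O+B.apply([.004,0,.0286]));print(o['q'].round(2))
p,d=read_camera('scene');cv2.imwrite('pics/s3.png',cv2.hconcat([cv2.imread('pics/w3.png')[::1,::1],]) );cv2.imwrite('pics/m3.png',cv2.hconcat([cv2.resize(p[200:340,150:330,::-1],(400,311)),cv2.resize(cv2.imread('pics/w3.png'),(400,311))]))
E
```

```text
TCP in bed (mm) [  0.4  -1.1 169.3] rot err [-0.28  0.41 -0.01]
shift in present tool axes (mm) [  4.6  -0.4 140.7] turn (deg) [-0.3  0.4 -0. ] shift in target axes [  3.6  -1.1 140.7]
[-0.45  0.05 -0.32  2.31  0.77  0.52 -2.94]
```

View pics/m3.png

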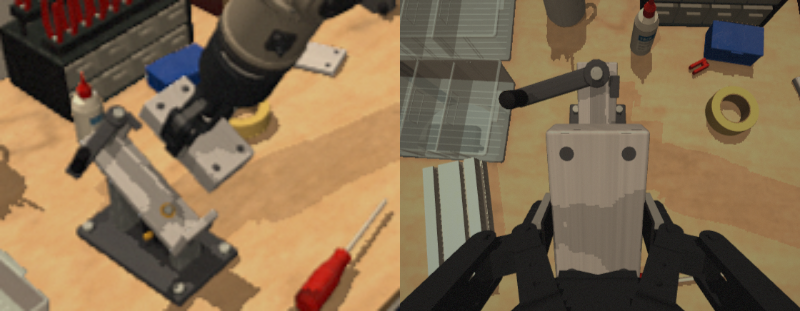

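The view shows the plate square over the bed, but q7 is at its limit (-2.94). The plate is symmetric, so I'll turn the tool half round to the other side.

Call:
drive_tool([
  {"dx":0,"dy":0,"dz":0,"wx":0,"wy":0,"wz":-10,"claw":0.05},
  {"dx":0,"dy":0,"dz":0,"wx":0,"wy":0,"wz":-10,"claw":0.05},
  {"dx":0,"dy":0,"dz":0,"wx":0,"wy":0,"wz":-10,"claw":0.05},
  {"dx":0,"dy":0,"dz":0,"wx":0,"wy":0,"wz":-10,"claw":0.05},
  {"dx":0,"dy":0,"dz":0,"wx":0,"wy":0,"wz":-10,"claw":0.05},
  {"dx":0,"dy":0,"dz":0,"wx":0,"wy":0,"wz":-10,"claw":0.05},
  {"dx":0,"dy":0,"dz":0,"wx":0,"wy":0,"wz":-10,"claw":0.05},
  {"dx":0,"dy":0,"dz":0,"wx":0,"wy":0,"wz":-10,"claw":0.05},
  {"dx":0,"dy":0,"dz":0,"wx":0,"wy":0,"wz":-10,"claw":0.05},
  {"dx":0,"dy":0,"dz":0,"wx":0,"wy":0,"wz":-10,"claw":0.05},
  {"dx":0,"dy":0,"dz":0,"wx":0,"wy":0,"wz":-10,"claw":0.05},
  {"dx":0,"dy":0,"dz":0,"wx":0,"wy":0,"wz":-10,"claw":0.05},
  {"dx":0,"dy":0,"dz":0,"wx":0,"wy":0,"wz":-10,"claw":0.05},
  {"dx":0,"dy":0,"dz":0,"wx":0,"wy":0,"wz":-10,"claw":0.05},
  {"dx":0,"dy":0,"dz":0,"wx":0,"wy":0,"wz":-10,"claw":0.05},
  {"dx":0,"dy":0,"dz":0,"wx":0,"wy":0,"wz":-10,"claw":0.05},
  {"dx":0,"dy":0,"dz":0,"wx":0,"wy":0,"wz":-10,"claw":0.05},
  {"dx":0,"dy":0,"dz":0,"wx":0,"wy":0,"wz":-10,"claw":0.05},
  {"dx":0,"dy":0,"dz":0,"wx":0,"wy":0,"wz":0,"claw":0.05},
])

```text
t: 9.3
eef_pos: [0.4445, 0.2048, 0.2319]
tool_rot: [0.255, -0.014, 0.967, 0.006]
contact_force: [1.4, 0.0, -4.8]
gripper_width: 0.679
grasp_force: 99.8
```

```bash
cat >> h.py <<'E'
T=B*Rn.from_euler('x',180,degrees=True)*Rn.from_euler('z',180,degrees=True)
def go(o,x,y,z): bed(o);delta(o,T,O+B.apply(np.array([x,y,z])/1e3));print('q',o['q'].round(2))
E
python3 - <<'E'
from h import *
from station import *
go(get_obs(),4,0,78.6)
E
```

```text
TCP in bed (mm) [  1.1  -2.1 169. ] rot err [ 0.22 -0.39 -0.22]
shift in present tool axes (mm) [-3.6  1.8 90.4] turn (deg) [ 0.2 -0.4 -0.2] shift in target axes [-2.9  2.1 90.4]
q [-0.34  0.06 -0.44  2.3   0.78  0.52  0.19]
```

Call:
drive_tool([
  {"dx":-0.003,"dy":0.002,"dz":0.018,"wx":0.2,"wy":-0.4,"wz":-0.2,"claw":0.05},
  {"dx":0,"dy":0,"dz":0.024,"wx":0,"wy":0,"wz":0,"claw":0.05},
  {"dx":0,"dy":0,"dz":0.024,"wx":0,"wy":0,"wz":0,"claw":0.05},
  {"dx":0,"dy":0,"dz":0.024,"wx":0,"wy":0,"wz":0,"claw":0.05},
  {"dx":0,"dy":0,"dz":0,"wx":0,"wy":0,"wz":0,"claw":0.05},
  {"dx":0,"dy":0,"dz":0,"wx":0,"wy":0,"wz":0,"claw":0.05},
])

```text
t: 10.05
eef_pos: [0.4917, 0.2092, 0.1556]
tool_rot: [0.259, -0.016, 0.966, 0.005]
contact_force: [1.4, -0.2, -4.5]
gripper_width: 0.678
grasp_force: 99.6
```

```bash
python3 - <<'E'
from h import *
from station import *
go(wrist('w4'),4,0,28.6)
E
```

```text
TCP in bed (mm) [ 3.8  0.9 79.3] rot err [ 0.09 -0.01  0.02]
shift in present tool axes (mm) [-0.2 -1.  50.7] turn (deg) [ 0.1 -0.   0. ] shift in target axes [-0.2 -0.9 50.7]
q [-0.39  0.27 -0.34  2.29  1.21  0.43 -0.19]
```

View pics/w4.png

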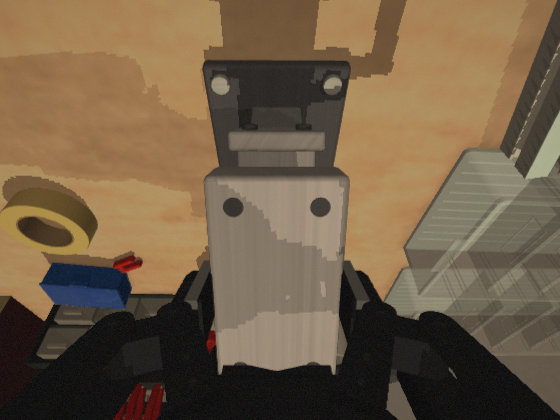

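The view shows the held plate square and centred (column 277) with the ledge straight ahead (columns 229–324, rows 132–150). I'm descending.

Call:
drive_tool([
  {"dx":-0.001,"dy":-0.001,"dz":0.015,"wx":0,"wy":0,"wz":0,"claw":0.05},
  {"dx":0,"dy":0,"dz":0.015,"wx":0,"wy":0,"wz":0,"claw":0.05},
  {"dx":0,"dy":0,"dz":0.01,"wx":0,"wy":0,"wz":0,"claw":0.05},
  {"dx":0,"dy":0,"dz":0.006,"wx":0,"wy":0,"wz":0,"claw":0.05},
  {"dx":0,"dy":0,"dz":0,"wx":0,"wy":0,"wz":0,"claw":0.05},
  {"dx":0,"dy":0,"dz":0,"wx":0,"wy":0,"wz":0,"claw":0.05},
])

```text
t: 10.85
eef_pos: [0.5156, 0.2092, 0.1163]
tool_rot: [0.259, -0.017, 0.966, 0.004]
contact_force: [-0.7, -0.1, -5.0]
gripper_width: 0.678
grasp_force: 99.9
```

```bash
python3 - <<'E'
from h import *
from station import *
o=get_obs();go(o,5,0,28.6);print(B.inv().apply(o['contact_force']))
E
```

```text
TCP in bed (mm) [ 4.9  0.1 33.3] rot err [0.09 0.02 0.14]
shift in present tool axes (mm) [-0.1 -0.1  4.7] turn (deg) [0.1 0.  0.1] shift in target axes [-0.1 -0.1  4.7]
q [-0.41  0.37 -0.29  2.28  1.43  0.4  -0.38]
[-3.15572967 -0.08856828 -3.97351762]
```

Call:
drive_tool([
  {"dx":0,"dy":0,"dz":0.002,"wx":0,"wy":0,"wz":0,"claw":0.05},
  {"dx":0,"dy":0,"dz":0.002,"wx":0,"wy":0,"wz":0,"claw":0.05},
  {"dx":0,"dy":0,"dz":0.0005,"wx":0,"wy":0,"wz":0,"claw":0.05},
  {"dx":0,"dy":0,"dz":0,"wx":0,"wy":0,"wz":0,"claw":0.05},
])

```text
t: 11.35
eef_pos: [0.5174, 0.2093, 0.1131]
tool_rot: [0.26, -0.017, 0.966, 0.004]
contact_force: [-14.1, -2.1, 17.0]
gripper_width: 0.684
grasp_force: 103.1
```

```bash
python3 - <<'E'
from h import *
from station import *
o=get_obs();go(o,5,0,28.6);print(B.inv().apply(o['contact_force']))
E
```

```text
TCP in bed (mm) [ 4.9  0.1 29.6] rot err [0.06 0.1  0.16]
shift in present tool axes (mm) [-0.1 -0.1  1. ] turn (deg) [0.1 0.1 0.2] shift in target axes [-0.1 -0.1  1. ]
q [-0.41  0.38 -0.29  2.27  1.46  0.41 -0.4 ]
[-3.75661809 -1.7066896  21.75947555]
```

Contact with the bed reads about 24 N. I'm easing off and sliding down to the ledge.

Call:
drive_tool([
  {"dx":0.001,"dy":0,"dz":-0.0006,"wx":0,"wy":0,"wz":0,"claw":0.05},
  {"dx":0.0015,"dy":0,"dz":0,"wx":0,"wy":0,"wz":0,"claw":0.05},
  {"dx":0.0015,"dy":0,"dz":0,"wx":0,"wy":0,"wz":0,"claw":0.05},
  {"dx":0,"dy":0,"dz":0,"wx":0,"wy":0,"wz":0,"claw":0.05},
])

```text
t: 11.85
eef_pos: [0.5168, 0.2094, 0.1128]
tool_rot: [0.262, -0.016, 0.965, 0.004]
contact_force: [-0.2, -1.7, 10.2]
gripper_width: 0.679
grasp_force: 101.5
```

```bash
python3 - <<'E'
from h import *
from station import *
o=get_obs();go(o,0,0,28.6);print(B.inv().apply(o['contact_force']))
E
```

```text
TCP in bed (mm) [ 4.2  0.2 29.7] rot err [0.04 0.33 0.1 ]
shift in present tool axes (mm) [ 4.2 -0.2  1.1] turn (deg) [0.  0.3 0.1] shift in target axes [ 4.2 -0.2  1.1]
q [-0.41  0.38 -0.29  2.28  1.47  0.41 -0.42]
[ 4.88603527 -1.70145139  8.98056201]
```

Call:
drive_tool([
  {"dx":-0.002,"dy":0,"dz":0,"wx":0,"wy":0,"wz":0,"claw":0.064},
  {"dx":0,"dy":0,"dz":0,"wx":0,"wy":0,"wz":0,"claw":0.07},
  {"dx":0,"dy":0,"dz":0,"wx":0,"wy":0,"wz":0,"claw":0.08},
  {"dx":0,"dy":0,"dz":0,"wx":0,"wy":0,"wz":0,"claw":0.08},
  {"dx":0,"dy":0,"dz":-0.005,"wx":0,"wy":0,"wz":0,"claw":0.08},
  {"dx":0,"dy":0,"dz":-0.025,"wx":0,"wy":0,"wz":0,"claw":0.08},
  {"dx":0,"dy":0,"dz":-0.04,"wx":0,"wy":0,"wz":0,"claw":0.0854},
  {"dx":0,"dy":0,"dz":-0.04,"wx":0,"wy":0,"wz":0,"claw":0.0854},
  {"dx":0,"dy":0,"dz":-0.03,"wx":0,"wy":0,"wz":0,"claw":0.0854},
  {"dx":0,"dy":0,"dz":0,"wx":0,"wy":0,"wz":0,"claw":0.0854},
  {"dx":0,"dy":0,"dz":0,"wx":0,"wy":0,"wz":0,"claw":0.0854},
])

```text
t: 13.22
eef_pos: [0.4459, 0.2063, 0.2322]
tool_rot: [0.259, -0.017, 0.966, 0.004]
contact_force: [0.7, 0.8, -0.6]
gripper_width: 0.999
grasp_force: 0.0
```

```bash
python3 - <<'E'
from h import *
from station import *
o=wrist('w5');go(o,0,0,28.6)
p,P,d=cloud('w5.npz');L=(P-O)@B.as_matrix()
cen=L[260:330:10,240:310:10].reshape(-1,3);print('bed z around',[ (v,u,L[v,u].round(4)) for v in(150,200,230) for u in(250,276,300)])
sel=(abs(L[...,2]-.026)<.005)&(abs(L[...,0])<.075)&(abs(L[...,1])<.05)&(d>.05);q=L[sel]
print(sel.sum(),q.min(0),q.max(0));r=cv2.minAreaRect((q[:,:2]*1000).astype(np.float32));print(r)
A=np.c_[q[:,:2],np.ones(len(q))];print('plane',np.linalg.lstsq(A,q[:,2],rcond=None)[0])
E
```

```text
TCP in bed (mm) [  2.4  -0.6 168.5] rot err [ 0.03 -0.03  0.15]
shift in present tool axes (mm) [  2.3   0.6 139.9] turn (deg) [ 0.  -0.   0.2] shift in target axes [  2.4   0.6 139.9]
q [-0.36  0.06 -0.42  2.3   0.8   0.53  0.18]
bed z around [(150, 250, array([-0.0478, -0.023 ,  0.0262])), (150, 276, array([-0.0479, -0.0012,  0.0268])), (150, 300, array([-0.0479,  0.019 ,  0.0263])), (200, 250, array([-0.0043, -0.024 ,  0.0267])), (200, 276, array([-0.0043, -0.0011,  0.0263])), (200, 300, array([-0.0042,  0.0202,  0.026 ])), (230, 250, array([ 0.0239, -0.0247,  0.0271])), (230, 276, array([ 0.0241, -0.001 ,  0.0265])), (230, 300, array([0.0235, 0.0208, 0.0278]))]
8023 [-0.06968257 -0.03000236  0.02126842] [0.07499012 0.0302909  0.02998659]
((2.652252197265625, 0.16240501403808594), (144.64874267578125, 60.264549255371094), 0.03592926263809204)
plane [ 0.00180969 -0.00165931  0.02661777]
```

View pics/w5.png

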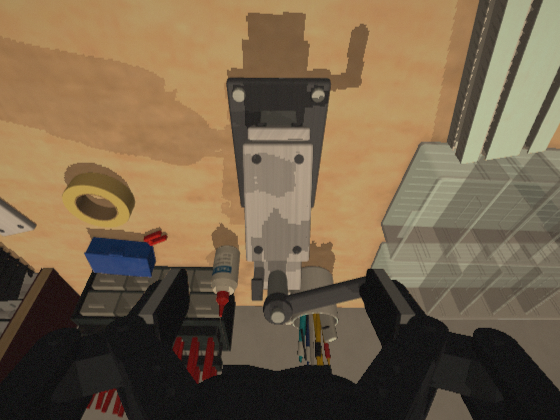

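The thick plate lies flat and centred against the ledge (plate rows 143–261, columns 245–312). Its top is at 26.5 mm in the bed frame. Next is the medium plate.

```bash
python3 - <<'E'
from h import *
from station import *
delta(get_obs(),down(np.radians(151.4)),[.463,-.310,.17])
E
```

```text
shift in present tool axes (mm) [  31.3 -516.4   53.9] turn (deg) [ 7.9 29.2 29.9] shift in target axes [-262.2 -445.    61.7]
```

Call:
drive_tool([
  {"dx":0,"dy":0,"dz":0,"wx":1.6,"wy":5.84,"wz":5.98,"claw":0.0854},
  {"dx":0,"dy":0,"dz":0,"wx":1.6,"wy":5.84,"wz":5.98,"claw":0.0854},
  {"dx":0,"dy":0,"dz":0,"wx":1.6,"wy":5.84,"wz":5.98,"claw":0.0854},
  {"dx":0,"dy":0,"dz":0,"wx":1.6,"wy":5.84,"wz":5.98,"claw":0.0854},
  {"dx":0,"dy":0,"dz":0,"wx":1.5,"wy":5.84,"wz":5.98,"claw":0.0854},
  {"dx":-0.0187,"dy":-0.0318,"dz":0.0044,"wx":0,"wy":0,"wz":0,"claw":0.0854},
  {"dx":-0.0187,"dy":-0.0318,"dz":0.0044,"wx":0,"wy":0,"wz":0,"claw":0.0854},
  {"dx":-0.0187,"dy":-0.0318,"dz":0.0044,"wx":0,"wy":0,"wz":0,"claw":0.0854},
  {"dx":-0.0187,"dy":-0.0318,"dz":0.0044,"wx":0,"wy":0,"wz":0,"claw":0.0854},
  {"dx":-0.0187,"dy":-0.0318,"dz":0.0044,"wx":0,"wy":0,"wz":0,"claw":0.0854},
  {"dx":-0.0187,"dy":-0.0318,"dz":0.0044,"wx":0,"wy":0,"wz":0,"claw":0.0854},
  {"dx":-0.0187,"dy":-0.0318,"dz":0.0044,"wx":0,"wy":0,"wz":0,"claw":0.0854},
  {"dx":-0.0187,"dy":-0.0318,"dz":0.0044,"wx":0,"wy":0,"wz":0,"claw":0.0854},
  {"dx":-0.0187,"dy":-0.0318,"dz":0.0044,"wx":0,"wy":0,"wz":0,"claw":0.0854},
  {"dx":-0.0187,"dy":-0.0318,"dz":0.0044,"wx":0,"wy":0,"wz":0,"claw":0.0854},
  {"dx":-0.0187,"dy":-0.0318,"dz":0.0044,"wx":0,"wy":0,"wz":0,"claw":0.0854},
  {"dx":-0.0187,"dy":-0.0318,"dz":0.0044,"wx":0,"wy":0,"wz":0,"claw":0.0854},
  {"dx":-0.0187,"dy":-0.0318,"dz":0.0044,"wx":0,"wy":0,"wz":0,"claw":0.0854},
  {"dx":-0.0187,"dy":-0.0318,"dz":0.0044,"wx":0,"wy":0,"wz":0,"claw":0.0854},
])

```text
t: 15.65
eef_pos: [0.4616, -0.3109, 0.1685]
tool_rot: [-0.001, 0.248, 0.969, 0.001]
contact_force: [0.2, -0.2, -0.4]
gripper_width: 0.998
grasp_force: 0.0
```

```bash
python3 - <<'E'
from h import *
o=wrist('w6');c,s,a=plate('w6.npz',.018,(.463,-.31));a%=180;print(c,s,a,o['q'].round(2))
delta(o,down(np.radians(a)),[*c,.0265])
E
```

```text
[ 0.46264603 -0.30956659] (59.36603546142578, 107.65533447265625) 151.37709 [ 0.53  0.39 -0.06  1.92  0.03  0.84  1.52]
shift in present tool axes (mm) [ -0.6   1.6 142. ] turn (deg) [ 0.  -0.1 -0. ] shift in target axes [ -0.3   1.7 142. ]
```

Call:
drive_tool([
  {"dx":0,"dy":0.0016,"dz":0.04,"wx":0,"wy":0,"wz":0,"claw":0.0854},
  {"dx":0,"dy":0,"dz":0.04,"wx":0,"wy":0,"wz":0,"claw":0.0854},
  {"dx":0,"dy":0,"dz":0.034,"wx":0,"wy":0,"wz":0,"claw":0.0854},
  {"dx":0,"dy":0,"dz":0.018,"wx":0,"wy":0,"wz":0,"claw":0.0854},
  {"dx":0,"dy":0,"dz":0.008,"wx":0,"wy":0,"wz":0,"claw":0.0854},
  {"dx":0,"dy":0,"dz":0,"wx":0,"wy":0,"wz":0,"claw":0.0854},
  {"dx":0,"dy":0,"dz":0,"wx":0,"wy":0,"wz":0,"claw":0.05},
  {"dx":0,"dy":0,"dz":0,"wx":0,"wy":0,"wz":0,"claw":0.05},
  {"dx":0,"dy":0,"dz":0,"wx":0,"wy":0,"wz":0,"claw":0.05},
  {"dx":0,"dy":0,"dz":0,"wx":0,"wy":0,"wz":0,"claw":0.05},
])

```text
t: 16.95
eef_pos: [0.4639, -0.3087, 0.0325]
tool_rot: [0.002, 0.248, 0.969, 0.0]
contact_force: [-2.7, 1.3, 12.4]
gripper_width: 0.668
grasp_force: 93.7
```

```bash
python3 - <<'E'
from h import *
from station import *
o=get_obs();print(o['eef_pos']);delta(o,T,O+B.apply([.004,0,.20]))
E
```

```text
[ 0.46394546 -0.30873633  0.03254477]
shift in present tool axes (mm) [ 274.8  436.8 -228.1] turn (deg) [ -8.  -29.1 -29.8] shift in target axes [ -99.8  516.  -205.3]
```

Call:
drive_tool([
  {"dx":0,"dy":0,"dz":-0.02,"wx":0,"wy":0,"wz":0,"claw":0.05},
  {"dx":0,"dy":0,"dz":-0.05,"wx":0,"wy":0,"wz":0,"claw":0.05},
  {"dx":0,"dy":0,"dz":-0.05,"wx":0,"wy":0,"wz":0,"claw":0.05},
  {"dx":0,"dy":0,"dz":-0.05,"wx":0,"wy":0,"wz":0,"claw":0.05},
  {"dx":0.0196,"dy":0.0312,"dz":-0.004,"wx":0,"wy":0,"wz":0,"claw":0.05},
  {"dx":0.0196,"dy":0.0312,"dz":-0.004,"wx":0,"wy":0,"wz":0,"claw":0.05},
  {"dx":0.0196,"dy":0.0312,"dz":-0.004,"wx":0,"wy":0,"wz":0,"claw":0.05},
  {"dx":0.0196,"dy":0.0312,"dz":-0.004,"wx":0,"wy":0,"wz":0,"claw":0.05},
  {"dx":0.0196,"dy":0.0312,"dz":-0.004,"wx":0,"wy":0,"wz":0,"claw":0.05},
  {"dx":0.0196,"dy":0.0312,"dz":-0.004,"wx":0,"wy":0,"wz":0,"claw":0.05},
  {"dx":0.0196,"dy":0.0312,"dz":-0.004,"wx":0,"wy":0,"wz":0,"claw":0.05},
  {"dx":0.0196,"dy":0.0312,"dz":-0.004,"wx":0,"wy":0,"wz":0,"claw":0.05},
  {"dx":0.0196,"dy":0.0312,"dz":-0.004,"wx":0,"wy":0,"wz":0,"claw":0.05},
  {"dx":0.0196,"dy":0.0312,"dz":-0.004,"wx":0,"wy":0,"wz":0,"claw":0.05},
  {"dx":0.0196,"dy":0.0312,"dz":-0.004,"wx":0,"wy":0,"wz":0,"claw":0.05},
  {"dx":0.0196,"dy":0.0312,"dz":-0.004,"wx":0,"wy":0,"wz":0,"claw":0.05},
  {"dx":0.0196,"dy":0.0312,"dz":-0.004,"wx":0,"wy":0,"wz":0,"claw":0.05},
  {"dx":0.0196,"dy":0.0312,"dz":-0.004,"wx":0,"wy":0,"wz":0,"claw":0.05},
])

```text
t: 19.2
eef_pos: [0.431, 0.2074, 0.2574]
tool_rot: [0.001, 0.247, 0.969, 0.001]
contact_force: [0.2, -0.0, -3.1]
gripper_width: 0.665
grasp_force: 97.6
```

Call:
drive_tool([
  {"dx":0,"dy":0,"dz":0,"wx":-1.6,"wy":-5.83,"wz":-5.96,"claw":0.05},
  {"dx":0,"dy":0,"dz":0,"wx":-1.6,"wy":-5.83,"wz":-5.96,"claw":0.05},
  {"dx":0,"dy":0,"dz":0,"wx":-1.6,"wy":-5.83,"wz":-5.96,"claw":0.05},
  {"dx":0,"dy":0,"dz":0,"wx":-1.6,"wy":-5.83,"wz":-5.96,"claw":0.05},
  {"dx":0,"dy":0,"dz":0,"wx":-1.6,"wy":-5.83,"wz":-5.96,"claw":0.05},
  {"dx":0,"dy":0,"dz":0,"wx":0,"wy":0,"wz":0,"claw":0.05},
  {"dx":0,"dy":0,"dz":0,"wx":0,"wy":0,"wz":0,"claw":0.05},
])

```text
t: 20.08
eef_pos: [0.4318, 0.2067, 0.2575]
tool_rot: [0.258, -0.014, 0.966, 0.005]
contact_force: [0.3, 0.3, -2.8]
gripper_width: 0.662
grasp_force: 97.7
```

```bash
python3 - <<'E'
from h import *
from station import *
o=get_obs();go(o,5,0,110)
E
```

```text
TCP in bed (mm) [  2.9   0.2 197.5] rot err [ 0.1  -0.07 -0.13]
shift in present tool axes (mm) [-2.2 -0.4 87.5] turn (deg) [ 0.1 -0.1 -0.1] shift in target axes [-2.1 -0.2 87.5]
q [-0.3  -0.   -0.49  2.29  0.69  0.57  0.28]
```

Call:
drive_tool([
  {"dx":-0.004,"dy":0,"dz":0.03,"wx":0.1,"wy":0,"wz":0,"claw":0.05},
  {"dx":0,"dy":0,"dz":0.03,"wx":0,"wy":0,"wz":0,"claw":0.05},
  {"dx":0,"dy":0,"dz":0.03,"wx":0,"wy":0,"wz":0,"claw":0.05},
  {"dx":0,"dy":0,"dz":0,"wx":0,"wy":0,"wz":0,"claw":0.05},
  {"dx":0,"dy":0,"dz":0,"wx":0,"wy":0,"wz":0,"claw":0.05},
])

```text
t: 20.7
eef_pos: [0.4803, 0.2086, 0.1817]
tool_rot: [0.259, -0.015, 0.966, 0.004]
contact_force: [-0.8, -0.2, -2.2]
gripper_width: 0.661
grasp_force: 97.7
```

```bash
python3 - <<'E'
from h import *
from station import *
o=wrist('w7');go(o,7,0,58.5)
p,P,d=cloud('w7.npz');L=(P-O)@B.as_matrix()
for v in range(120,270,15): print(v,L[v,276].round(4),d[v,276].round(4))
pp,d=read_camera('scene');cv2.imwrite('pics/m7.png',cv2.hconcat([cv2.resize(pp[200:340,150:330,::-1],(400,311)),cv2.resize(cv2.imread('pics/w7.png'),(400,311))]))
E
```

```text
TCP in bed (mm) [  7.    0.6 107.6] rot err [ 0.03 -0.01 -0.06]
shift in present tool axes (mm) [ 0.  -0.7 49.1] turn (deg) [ 0.  -0.  -0.1] shift in target axes [ 0.  -0.6 49.1]
q [-0.32  0.21 -0.43  2.29  1.08  0.47 -0.06]
120 [-0.0676  0.0003 -0.0173] 0.2318
135 [-0.0601  0.0003  0.0391] 0.1804
150 [-0.05    0.0003  0.027 ] 0.195
165 [-0.0403  0.0003  0.0268] 0.1982
180 [-0.0443  0.0003  0.0933] 0.1336
195 [-0.0374  0.0003  0.0929] 0.1362
210 [-0.0302  0.0003  0.0925] 0.1387
225 [-0.0232  0.0003  0.0931] 0.1403
240 [-0.0154  0.0002  0.0925] 0.1433
255 [-0.0075  0.0002  0.0921] 0.1461
```

View pics/m7.png

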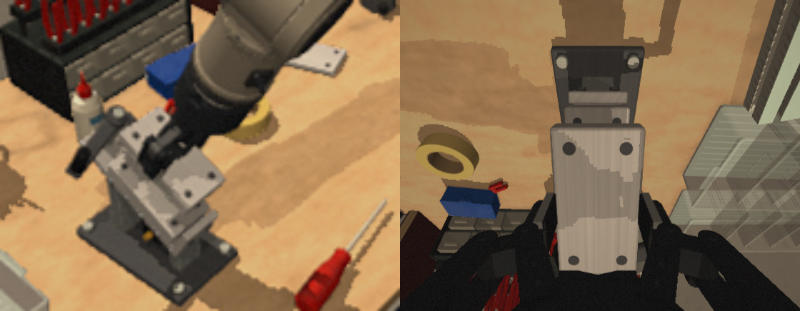

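The medium plate is held square over the thick one (right half: plate at columns 552–644, ledge straight ahead). Its underside is 33 mm ahead of the TCP, so I'm descending.

Call:
drive_tool([
  {"dx":0,"dy":-0.0006,"dz":0.016,"wx":0,"wy":0,"wz":0,"claw":0.05},
  {"dx":0,"dy":0,"dz":0.016,"wx":0,"wy":0,"wz":0,"claw":0.05},
  {"dx":0,"dy":0,"dz":0.01,"wx":0,"wy":0,"wz":0,"claw":0.05},
  {"dx":0,"dy":0,"dz":0.004,"wx":0,"wy":0,"wz":0,"claw":0.05},
  {"dx":0,"dy":0,"dz":0.0015,"wx":0,"wy":0,"wz":0,"claw":0.05},
  {"dx":0,"dy":0,"dz":0,"wx":0,"wy":0,"wz":0,"claw":0.05},
])

```text
t: 21.55
eef_pos: [0.5037, 0.2086, 0.1403]
tool_rot: [0.259, -0.015, 0.966, 0.004]
contact_force: [-0.1, 0.5, -1.8]
gripper_width: 0.664
grasp_force: 97.7
```

```bash
python3 - <<'E'
from h import *
from station import *
o=get_obs();go(o,5,0,59.5);print(B.inv().apply(o['contact_force']))
E
```

```text
TCP in bed (mm) [ 6.6 -0.1 60.1] rot err [0.04 0.02 0.  ]
shift in present tool axes (mm) [1.6 0.1 0.6] turn (deg) [0. 0. 0.] shift in target axes [1.6 0.1 0.6]
q [-0.35  0.32 -0.37  2.28  1.31  0.44 -0.26]
[-0.94396178  0.54127917 -1.47896643]
```

Call:
drive_tool([
  {"dx":0.001,"dy":0,"dz":0.0006,"wx":0,"wy":0,"wz":0,"claw":0.05},
  {"dx":0.001,"dy":0,"dz":0.0004,"wx":0,"wy":0,"wz":0,"claw":0.05},
  {"dx":0.001,"dy":0,"dz":0,"wx":0,"wy":0,"wz":0,"claw":0.05},
  {"dx":0,"dy":0,"dz":0,"wx":0,"wy":0,"wz":0,"claw":0.05},
])

```text
t: 22.05
eef_pos: [0.5033, 0.2087, 0.1395]
tool_rot: [0.261, -0.015, 0.965, 0.004]
contact_force: [-0.4, -1.8, 7.4]
gripper_width: 0.663
grasp_force: 98.8
```

```bash
python3 - <<'E'
from h import *
from station import *
o=get_obs();go(o,5,0,59.5);print(B.inv().apply(o['contact_force']))
E
```

```text
TCP in bed (mm) [ 5.8 -0.1 59.6] rot err [ 0.01  0.24 -0.03]
shift in present tool axes (mm) [0.8 0.1 0.1] turn (deg) [ 0.   0.2 -0. ] shift in target axes [0.8 0.1 0.1]
q [-0.35  0.32 -0.37  2.28  1.32  0.44 -0.28]
[ 3.27203318 -1.82542357  6.6781377 ]
```

Call:
drive_tool([
  {"dx":-0.001,"dy":0,"dz":0,"wx":0,"wy":0,"wz":0,"claw":0.064},
  {"dx":0,"dy":0,"dz":0,"wx":0,"wy":0,"wz":0,"claw":0.07},
  {"dx":0,"dy":0,"dz":0,"wx":0,"wy":0,"wz":0,"claw":0.08},
  {"dx":0,"dy":0,"dz":0,"wx":0,"wy":0,"wz":0,"claw":0.08},
  {"dx":0,"dy":0,"dz":-0.005,"wx":0,"wy":0,"wz":0,"claw":0.08},
  {"dx":0,"dy":0,"dz":-0.025,"wx":0,"wy":0,"wz":0,"claw":0.08},
  {"dx":0,"dy":0,"dz":-0.04,"wx":0,"wy":0,"wz":0,"claw":0.05},
  {"dx":0,"dy":0,"dz":-0.04,"wx":0,"wy":0,"wz":0,"claw":0.05},
  {"dx":0,"dy":0,"dz":-0.02,"wx":0,"wy":0,"wz":0,"claw":0.05},
  {"dx":0,"dy":0,"dz":0,"wx":0,"wy":0,"wz":0,"claw":0.05},
  {"dx":0,"dy":0,"dz":0,"wx":0,"wy":0,"wz":0,"claw":0.05},
])

```text
t: 23.42
eef_pos: [0.4375, 0.2059, 0.2499]
tool_rot: [0.258, -0.015, 0.966, 0.004]
contact_force: [0.5, -0.5, 0.2]
gripper_width: 0.584
grasp_force: 0.0
```

```bash
python3 - <<'E'
from h import *
from station import *
o=wrist('w8');go(o,0,0,58)
p,P,d=cloud('w8.npz');L=(P-O)@B.as_matrix()
sel=(abs(L[...,2]-.0445)<.004)&(abs(L[...,0])<.06)&(abs(L[...,1])<.05)&(d>.05);q=L[sel]
print(sel.sum(),np.percentile(q,1,0),np.percentile(q,99,0));print(cv2.minAreaRect((q[:,:2]*1000).astype(np.float32)))
A=np.c_[q[:,:2],np.ones(len(q))];print('plane',np.linalg.lstsq(A,q[:,2],rcond=None)[0])
k=(L[...,2]>.075)&(L[...,2]<.1)&(d>.1)&(np.hypot(L[...,0]-.09,L[...,1])<.1)&(p.max(-1)<80)
ys,xs=np.nonzero(k);print('knob',len(xs),L[k].mean(0) if len(xs) else '')
E
```

```text
TCP in bed (mm) [  4.   -0.7 188.1] rot err [-0.01 -0.05  0.01]
shift in present tool axes (mm) [  3.9   0.8 130.1] turn (deg) [-0.  -0.1  0. ] shift in target axes [  4.    0.7 130.1]
q [-0.28  0.02 -0.5   2.29  0.72  0.56  0.25]
7833 [-0.05028975 -0.02929122  0.04262743] [0.05682352 0.02909222 0.04622418]
((0.31038665771484375, -0.06301689147949219), (117.02058410644531, 59.969696044921875), 0.0007223624852485955)
plane [-0.00023611 -0.00105764  0.04463697]
knob 283 [0.0611445  0.07744941 0.08896827]
```

View pics/w8.png

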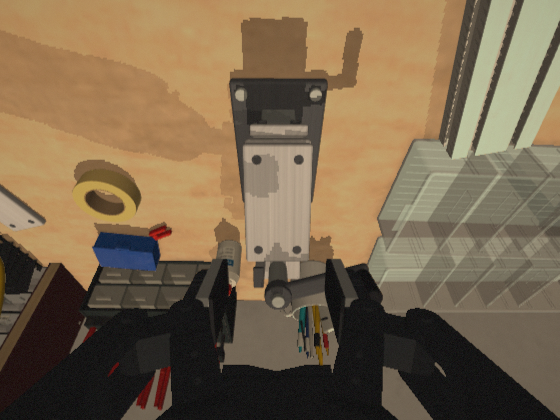

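The stack is flat and centred: plate at columns 245–310, rows 143–260, top at 44.6 mm in the bed frame. The keeper is still parked, knob near (365,285). I'm moving above the knob and turning the tool so its closing line is along the swing.

Call:
drive_tool([
  {"dx":-0.02,"dy":0.025,"dz":0.013,"wx":0,"wy":0,"wz":0,"claw":0.05},
  {"dx":-0.02,"dy":0.025,"dz":0.013,"wx":0,"wy":0,"wz":0,"claw":0.05},
  {"dx":-0.02,"dy":0.026,"dz":0.012,"wx":0,"wy":0,"wz":0,"claw":0.05},
  {"dx":0,"dy":0,"dz":0,"wx":0,"wy":0,"wz":8.9,"claw":0.05},
  {"dx":0,"dy":0,"dz":0,"wx":0,"wy":0,"wz":8.9,"claw":0.05},
  {"dx":0,"dy":0,"dz":0,"wx":0,"wy":0,"wz":8.9,"claw":0.05},
  {"dx":0,"dy":0,"dz":0,"wx":0,"wy":0,"wz":8.9,"claw":0.05},
  {"dx":0,"dy":0,"dz":0,"wx":0,"wy":0,"wz":8.9,"claw":0.05},
  {"dx":0,"dy":0,"dz":0,"wx":0,"wy":0,"wz":8.9,"claw":0.05},
  {"dx":0,"dy":0,"dz":0,"wx":0,"wy":0,"wz":8.9,"claw":0.05},
  {"dx":0,"dy":0,"dz":0,"wx":0,"wy":0,"wz":8.9,"claw":0.05},
  {"dx":0,"dy":0,"dz":0,"wx":0,"wy":0,"wz":0,"claw":0.05},
  {"dx":0,"dy":0,"dz":0,"wx":0,"wy":0,"wz":0,"claw":0.05},
])

```text
t: 25.1
eef_pos: [0.5059, 0.2844, 0.2468]
tool_rot: [0.208, 0.549, 0.795, 0.153]
contact_force: [0.1, -0.3, 0.4]
gripper_width: 0.586
grasp_force: 0.0
```

```bash
python3 - <<'E'
from h import *
from station import *
o=wrist('w9');bed(o);print(o['q'].round(2))
p,P,d=cloud('w9.npz');L=(P-O)@B.as_matrix()
k=(L[...,2]>.086)&(L[...,2]<.1)&(d>.05)&(np.hypot(L[...,0]-.065,L[...,1]-.075)<.03)
ys,xs=np.nonzero(k)
if len(xs): print('knob top',len(xs),L[k].mean(0),np.percentile(L[k],[2,98],axis=0),xs.mean(),ys.mean())
E
```

```text
TCP in bed (mm) [ 63.8  75.6 149.9] rot err [-7.0e-02 -7.0e-02 -7.1e+01]
[-0.47  0.2  -0.37  2.1   0.8   0.63 -1.07]
knob top 530 [0.06554332 0.07872882 0.09329308] [[0.05870469 0.07097645 0.08668321]
 [0.07269616 0.08486059 0.09550425]] 281.2603773584906 242.9320754716981
```

View pics/w9.png

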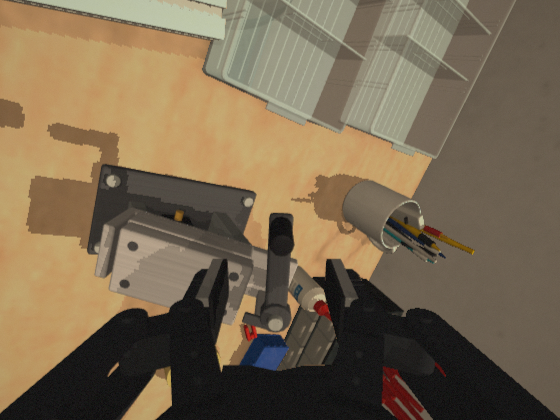

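The view shows the keeper bar running between the fingers, from the pivot (275,320) to the knob (281,235), 2–3 mm off the tool axis. I'm descending to cage the knob.

Call:
drive_tool([
  {"dx":0.0017,"dy":0.0024,"dz":0.02,"wx":0,"wy":0,"wz":1.5,"claw":0.05},
  {"dx":0,"dy":0,"dz":0.022,"wx":0,"wy":0,"wz":0,"claw":0.05},
  {"dx":0,"dy":0,"dz":0.018,"wx":0,"wy":0,"wz":0,"claw":0.05},
  {"dx":0,"dy":0,"dz":0,"wx":0,"wy":0,"wz":0,"claw":0.022},
  {"dx":0,"dy":0,"dz":0,"wx":0,"wy":0,"wz":0,"claw":0.022},
  {"dx":0,"dy":0,"dz":0,"wx":0,"wy":0,"wz":0,"claw":0.022},
], newtons=20)

```text
t: 25.9
eef_pos: [0.5373, 0.2883, 0.1974]
tool_rot: [0.206, 0.56, 0.787, 0.157]
contact_force: [-0.3, 0.8, 1.2]
gripper_width: 0.259
grasp_force: 0.0
```

```bash
python3 - <<'E'
from h import *
from station import *
o=get_obs();bed(o);print(o['q'].round(2),B.inv().apply(o['contact_force']))
E
```

```text
TCP in bed (mm) [66.4 78.5 91.4] rot err [ 8.000e-02 -2.000e-02 -7.267e+01]
[-0.49  0.31 -0.32  2.09  0.95  0.55 -1.22] [0.35699165 0.7658677  1.16898717]
```

Call:
drive_tool([
  {"dx":-0.0005,"dy":-0.0085,"dz":0,"wx":0,"wy":0,"wz":-6.1,"claw":0.022},
  {"dx":-0.0005,"dy":-0.0085,"dz":0,"wx":0,"wy":0,"wz":-6.1,"claw":0.022},
  {"dx":-0.0005,"dy":-0.0085,"dz":0,"wx":0,"wy":0,"wz":-6.1,"claw":0.022},
  {"dx":-0.0005,"dy":-0.0085,"dz":0,"wx":0,"wy":0,"wz":-6.1,"claw":0.022},
  {"dx":-0.0005,"dy":-0.0085,"dz":0,"wx":0,"wy":0,"wz":-6.1,"claw":0.022},
  {"dx":-0.0005,"dy":-0.0085,"dz":0,"wx":0,"wy":0,"wz":-6.1,"claw":0.022},
  {"dx":0,"dy":0,"dz":0,"wx":0,"wy":0,"wz":0,"claw":0.022},
])

```text
t: 26.78
eef_pos: [0.5029, 0.2573, 0.1767]
tool_rot: [0.245, 0.285, 0.923, 0.084]
contact_force: [0.2, 0.3, 0.4]
gripper_width: 0.257
grasp_force: 0.0
```

```bash
python3 - <<'E'
from h import *
from station import *
o=get_obs();bed(o);print(o['q'].round(2),B.inv().apply(o['contact_force']))
a=np.radians(36+17.3);print('ideal',90-80*np.sin(a),80*np.cos(a))
E
```

```text
TCP in bed (mm) [25.4 48.6 91.2] rot err [  0.04   0.   -36.13]
[-0.44  0.28 -0.37  2.2   1.07  0.51 -0.72] [0.35073981 0.31826831 0.25410684]
ideal 25.857948460499685 47.810011758041696
```

On the arc. I'm continuing to the stop.

Call:
drive_tool([
  {"dx":-0.0005,"dy":-0.0085,"dz":0,"wx":0,"wy":0,"wz":-6.1,"claw":0.022},
  {"dx":-0.0005,"dy":-0.0085,"dz":0,"wx":0,"wy":0,"wz":-6.1,"claw":0.022},
  {"dx":-0.0005,"dy":-0.0085,"dz":0,"wx":0,"wy":0,"wz":-6.1,"claw":0.022},
  {"dx":-0.0005,"dy":-0.0085,"dz":0,"wx":0,"wy":0,"wz":-6.1,"claw":0.022},
  {"dx":-0.0005,"dy":-0.0085,"dz":0,"wx":0,"wy":0,"wz":-6.1,"claw":0.022},
  {"dx":-0.0005,"dy":-0.0085,"dz":0,"wx":0,"wy":0,"wz":-6.1,"claw":0.022},
  {"dx":0,"dy":-0.003,"dz":0,"wx":0,"wy":0,"wz":0,"claw":0.022},
  {"dx":0,"dy":0,"dz":0,"wx":0,"wy":0,"wz":0,"claw":0.022},
])

```text
t: 27.78
eef_pos: [0.4919, 0.2062, 0.169]
tool_rot: [0.259, -0.018, 0.966, 0.004]
contact_force: [-0.2, 0.5, 0.0]
gripper_width: 0.261
grasp_force: 0.1
```

```bash
python3 - <<'E'
from h import *
from station import *
o=get_obs();bed(o);print(o['q'].round(2),B.inv().apply(o['contact_force']))
E
```

```text
TCP in bed (mm) [10.7 -2.2 90.9] rot err [0.02 0.02 0.33]
[-0.34  0.24 -0.39  2.28  1.14  0.45 -0.1 ] [-0.12107213  0.5451388   0.07197278]
```

Call:
drive_tool([
  {"dx":0,"dy":-0.002,"dz":0,"wx":0,"wy":0,"wz":0,"claw":0.022},
  {"dx":0,"dy":-0.002,"dz":0,"wx":0,"wy":0,"wz":0,"claw":0.022},
  {"dx":0,"dy":0,"dz":0,"wx":0,"wy":0,"wz":0,"claw":0.022},
])

```text
t: 28.15
eef_pos: [0.4919, 0.2057, 0.1692]
tool_rot: [0.259, -0.021, 0.966, 0.006]
contact_force: [2.2, 8.7, -5.1]
gripper_width: 0.253
grasp_force: 4.3
```

```bash
python3 - <<'E'
from h import *
from station import *
o=get_obs();bed(o);print(B.inv().apply(o['contact_force']))
E
```

```text
TCP in bed (mm) [10.8 -2.7 91. ] rot err [0.41 0.02 0.57]
[-0.37601168  8.58830968 -5.67283046]
```

The end stop is felt at 8.6 N. I'm backing off, opening and retreating square to the bed.

Call:
drive_tool([
  {"dx":0,"dy":0.004,"dz":0,"wx":0,"wy":0,"wz":0,"claw":0.03},
  {"dx":0,"dy":0.002,"dz":0,"wx":0,"wy":0,"wz":0,"claw":0.04},
  {"dx":0,"dy":0,"dz":0,"wx":0,"wy":0,"wz":0,"claw":0.045},
  {"dx":0,"dy":0,"dz":-0.01,"wx":0,"wy":0,"wz":0,"claw":0.045},
  {"dx":0,"dy":0,"dz":-0.03,"wx":0,"wy":0,"wz":0,"claw":0.045},
  {"dx":0,"dy":0,"dz":-0.04,"wx":0,"wy":0,"wz":0,"claw":0.045},
  {"dx":0,"dy":0,"dz":-0.03,"wx":0,"wy":0,"wz":0,"claw":0.045},
  {"dx":0,"dy":0,"dz":0,"wx":0,"wy":0,"wz":0,"claw":0.045},
  {"dx":0,"dy":0,"dz":0,"wx":0,"wy":0,"wz":0,"claw":0.045},
])

```text
t: 29.28
eef_pos: [0.4367, 0.2056, 0.2633]
tool_rot: [0.258, -0.019, 0.966, 0.003]
contact_force: [-0.4, 0.2, -0.2]
gripper_width: 0.526
grasp_force: 0.0
```

```bash
python3 - <<'E'
from h import *
from station import *
o=wrist('w10');bed(o)
p,P,d=cloud('w10.npz');L=(P-O)@B.as_matrix()
k=(L[...,2]>.086)&(L[...,2]<.1)&(d>.05)&(np.hypot(L[...,0]-.01,L[...,1])<.04);c=L[k].mean(0);print('knob',k.sum(),c,'angle',np.pi/2-np.arctan2(c[1],.09-c[0]))
s=(abs(L[...,2]-.0445)<.004)&(abs(L[...,0])<.065)&(abs(L[...,1])<.05)&(d>.05);q=L[s];print('stack top',np.percentile(q,1,0),np.percentile(q,99,0),np.linalg.lstsq(np.c_[q[:,:2],np.ones(len(q))],q[:,2],rcond=None)[0])
E
```

```text
TCP in bed (mm) [ 10.   -1.  200.1] rot err [-0.04 -0.04  0.49]
knob 334 [0.00667851 0.00055925 0.09360195] angle 1.564084498681117
stack top [-0.05054684 -0.02937912  0.04259145] [0.05629794 0.02917115 0.04628155] [-0.00048011 -0.00188094  0.04463995]
```

View pics/w10.png

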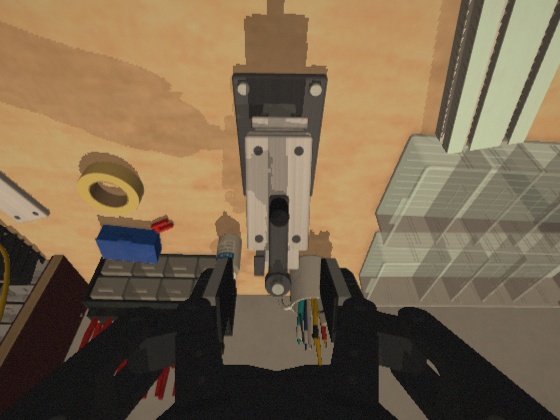

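The keeper lies down the slope over the stack, knob at (279,208), at about 1.56 rad. The stack is flat and the gripper is clear of everything.

```bash
python3 -c "
from station import *
print(hand_in())"
```

```text
the job is handed in; nothing more can be done
None
```

The job is handed in (no verdict was shown): the thick plate is on the bed with the medium plate on it, stack top measured about 44.6 mm above the bed, keeper at about 1.56 rad, thin plate not touched; I could not see the pin under the plate to check it directly.

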